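# Chuck the bit and hold the loupe over its point

## Robot

A 6-joint arm with a two-finger parallel gripper is mounted at the origin on a cart in front of the work surface, level with it; the furniture and walls round the work are solid. World frame = base frame: x ahead of the robot, y to its left, z up, the work surface at z = 0. Lengths are in mm, angles in rad, forces in N, time in s.
With the tool pointing down it reaches from about 275 to 1000 mm from the base axis. Payload 8.4 kg.
Tool frame: the origin (TCP) lies between the finger pads; the fingertips stand 22 mm ahead of it and the grasp point (between the pads) lies 3 mm ahead of it; z points along the fingers, y is the line along which they close (so a half turn about z gives the same grasp; the last joint's range is limited). The gripper opens to 85 mm and grips with 20 to 120 N. Pads are 22 mm wide; open, the fingers measure 114 mm over their backs; the gripper's body (76 mm by 85 mm) begins 54 mm behind the grasp point. The pads swing forward as they close: fully open they stand 13 mm farther back than shut.
Start: joints at [-1.273, 0.353, 1.633, -0, 1.155, -0.002], TCP at [184.579, -597.125, 253.281] pointing down, gripper open.
Joint ranges: [-2.63, 2.63], [-0.92, 2.1], [0.06, 2.66], [-1.3, 4.44], [0, 2.69], [-3.02, 3.02]. Speed limits (rad/s): [2.22, 2.22, 2.79, 3.14, 3.14, 3.14].

## Interface

Orientations are given as [roll, pitch, yaw] about the fixed x, y, z axes, in that order (R = Rz(yaw) Ry(pitch) Rx(roll)).
In Python, from rig import r, grab_frame gives the robot as it stands.
- The arm moves only by the shell command python3 -m inch 'ROWS' [FORCE]. ROWS is JSON, a list of rows, each a list of 7 numbers: the turn, a rotation vector about the tool's x, y, z as a fraction of full scale, then the shift along the tool's x, y, z as a fraction of full scale, then the closure, from 0 (fully open) to 1 (shut). In form: [[rx, ry, rz, dx, dy, dz, fingers], ...]. A call has 1 to 8 rows; each row shifts and turns the commanded pose from where the row before left it, along the tool's axes as they then stand; what a row does not reach is not made up. Full scale, the value 1, is 2.5 cm for a shift and pi rad for a turn. A row lasts 1/12 s, in which the tool goes at most 41.7 mm and 7.16 degrees, less where a joint would pass 70% of its speed; a pose out of reach is approached as far as the arm can. A call with a number of a shift or a turn outside -1 to 1 is refused whole. A call with a gripper value outside its range is refused whole. The fingers move at their own pace and stop on an object; FORCE is the grip in N (left out, the last holds). Time passes only in rows, so rows that do not move let the fingers close. It gives the time, the measured TCP pose, the force, the opening and the grip force at its end, in the units of the state.
- r.sense(): the state, without advancing time (a new reading comes with each control period).
- grab_frame(name): name is "side" or "top"; returns a dict with "pixels" (420x560x3 uint8, red, green, blue), "z_map" (420x560 float32, mm along the optical axis (not along the pixel's ray), 0 where there is no reading), "vertical_fov" (degrees; the focal length in pixels is half the picture's height over the tangent of half this angle, whatever the lens; pixels are square), "cx", "cy" (the principal point, pixels), "cam_to_world" (4x4, takes a point from camera to world coordinates). Camera axes: x right, y down, z forward; pixel columns grow to the right and rows downward; lengths in mm; the calibration is good to about 2 mm. A picture is of the moment at which its call begins.
- r.sign_off(): hands the job in; it is judged then, once.
The state is a dict: "clock": time; "qpos": joint angles; "qvel": joint speeds; "joint_efforts": joint torques, N m; "eef_pos": TCP position; "tcp_rot": TCP orientation; "contact_force": force on the tool from outside, world axes, zero at the start; "wrist_torque": the same for the moment, N m; "opening": opening from 0.0 (shut) to 1.0 (fully open); "grasp_force": force on a finger pad.
Only numpy, scipy, OpenCV 4.12 (cv2) and the standard library are available. Lean on these libraries where they do the work, as an engineer would, in place of code of your own. Each camera call takes 0.05 s, during which the arm holds its last target. There are 200 camera calls.

## Task

Turn the knurled chuck sleeve clockwise until all three jaws grip the loose countersink bit firmly, and let go of it. Then pick up the loupe by its handle and hold it over the bit, not touching it: lens centred over the point, level, and at the focal height shown by the pointer on the post. Finish while still holding the loupe steady there; do not put it down, and leave the pointer and the other things on the desk alone.

Things in the scene. Friction and masses are not known exactly. Their poses are not given: they have to be found in the camera images.
- fixture: inspection fixture fixed to the desk: aluminium base plate 225 x 100 x 12 mm with an upright chuck and, 125 mm along the fixture's +x from the chuck, a 10 mm thick steel post 170 mm high. Origin on the desk under the chuck's axis; +x towards the post, z up. The plate reaches from x -65 to +160 mm
- chuck_axis (a point): point on the chuck's vertical axis, 40 mm above the desk, the height at which to grip the sleeve
- sleeve (a joint): turn, rad, of the knurled steel chuck sleeve: a ring 48 mm across, 18 to 54 mm above the desk; take it across its diameter from above, the bit stands in its middle. 0 = open; grows clockwise seen from above; the jaws close together, 4 mm each per rad, meet the bit at about 1.12, grip it firmly from 1.2 on; hard stop 1.3 (fine to reach). Takes about 0.15 N m and stays where it is left
- jaw_1: one of the three steel jaws of the chuck, 7 mm wide and 35 mm tall, seen inside the sleeve round the bit; origin at the lower end of its inner face; it slides radially inward as the sleeve turns
- jaw_2: one of the three steel jaws of the chuck, 7 mm wide and 35 mm tall, seen inside the sleeve round the bit; origin at the lower end of its inner face; it slides radially inward as the sleeve turns
- jaw_3: one of the three steel jaws of the chuck, 7 mm wide and 35 mm tall, seen inside the sleeve round the bit; origin at the lower end of its inner face; it slides radially inward as the sleeve turns
- bit: steel countersink bit, 10 mm diameter, 50 mm long, standing loose in the chuck between the open jaws, point up; origin at the centre of its lower end, 24 mm above the desk, z along the bit towards the point
- bit_tip (a point): the upper, pointed end of the bit, 74 mm above the desk
- pointer (a point): tip of the flat steel pointer on the collar of the post, pointing from the post towards the chuck; its height (mid-thickness, the pointer is 3 mm thick) is the focal height, 115 to 145 mm above the desk
- loupe: hand loupe lying flat on the desk: flat-sided black handle 100 x 18 x 20 mm (x, y, z) and at its +x end a round lens ring of 60 mm outer diameter, 20 mm tall. Mass about 0.12 kg, balanced about 17 mm from the handle's middle towards the lens. Origin on the underside at the middle of the handle, x along the handle towards the lens, z up
- loupe_grip (a point): middle of the loupe's handle, 10 mm above its underside: grip it here across the 18 mm width (loupe y)
- lens (a point): centre of the loupe's lens, 85 mm from the middle of the handle along loupe +x, 10 mm above the underside; its height is the one to bring to the pointer's
- wire_spool: bystander: spool of green wire, 52 mm diameter, 40 mm tall; origin at the centre of its underside
- bobbin: bystander: small wound coil former, 21 mm diameter, 16 mm tall; origin at the centre of its underside
- core: bystander: wound ring core, 20 x 27 x 10 mm; origin on its underside
There are look-alikes about, which are no part of the job. There is more than one size of the loupe; the job needs the larger.

How it is judged:
By the outcome, as a careful person would: the job done as asked, in the order asked, and still so for the second after the job is handed in, while the arm keeps its last pose, push and grip.
It also fails if it takes over 64 s, if anything falls off the work surface, if the arm or the gripper's body presses on something with over 40 N, if the wrist force passes 120 N, or if a joint passes its speed limit or range.

## Working session

There is one attempt and no reset: what is moved stays moved. The work goes in short steps, Python scripts to look and compute and a shell command to move; the robot and the scene stay as the last step left them, time stands still between calls to the robot, and variables do not carry over. Pictures are saved under pics/ and viewed, at most 10 in all, crops included, and the job is handed in when it is done.

```bash
ls; mkdir -p pics
cat > h.py <<'E'
import numpy as np, cv2
from rig import r, grab_frame
def save(f,n,box=None,s=1):
    im=f["pixels"][:,:,::-1]
    if box: im=im[box[1]:box[3],box[0]:box[2]]
    cv2.imwrite(f"pics/{n}.png",cv2.resize(im,None,fx=s,fy=s,interpolation=cv2.INTER_CUBIC))
def cam(f):
    return 210/np.tan(np.radians(f["vertical_fov"])/2),f["cx"],f["cy"],np.array(f["cam_to_world"])
def ray(f,u,v,z):
    F,cx,cy,T=cam(f); d=T[:3,:3]@np.array([(u-cx)/F,(v-cy)/F,1]); o=T[:3,3]
    return o+d*(z-o[2])/d[2]
def cloud(f):
    F,cx,cy,T=cam(f); z=f["z_map"]; v,u=np.mgrid[:z.shape[0],:z.shape[1]]
    P=np.stack([(u-cx)/F*z,(v-cy)/F*z,z],-1)@T[:3,:3].T+T[:3,3]; P[z<=0]=np.nan
    return P
def proj(f,p):
    F,cx,cy,T=cam(f); q=T[:3,:3].T@(np.array(p)-T[:3,3]); return F*q[0]/q[2]+cx,F*q[1]/q[2]+cy
E
python3 - <<'E'
from h import *
import pickle
for n in("top","side"):
    f=grab_frame(n); pickle.dump(f,open(n+".pkl","wb")); save(f,n+"0"); print(n,cam(f))
print(r.sense())
E
```

```text
pics
top (np.float64(539.5258255490237), 269.31223625560847, 205.47455723400978, array([[-3.79665234e-02, -9.78218395e-01,  2.04076736e-01,
         2.90583318e+02],
       [-9.99259109e-01,  3.84545403e-02, -1.57517069e-03,
         6.28452511e+01],
       [-6.30681611e-03, -2.03985341e-01, -9.78953627e-01,
         1.27303763e+03],
       [ 0.00000000e+00,  0.00000000e+00,  0.00000000e+00,
         1.00000000e+00]]))
side (np.float64(424.53286782092164), 279.2588940983686, 208.25317282409344, array([[-8.43616355e-01, -2.55411735e-01,  4.72309530e-01,
         2.56665158e+01],
       [-5.36409474e-01,  3.61557923e-01, -7.62588188e-01,
         9.06426254e+02],
       [ 2.40067198e-02, -8.96683174e-01, -4.42021451e-01,
         5.67882618e+02],
       [ 0.00000000e+00,  0.00000000e+00,  0.00000000e+00,
         1.00000000e+00]]))
{'clock': 0.1, 'qpos': array([-1.27342787e+00,  3.53582313e-01,  1.63407127e+00, -5.45881148e-06,
        1.15523300e+00, -2.42271963e-03]), 'qvel': array([ 0.00036692, -0.00173373, -0.00132522, -0.0004281 , -0.00086792,
       -0.00098513]), 'joint_efforts': array([ 1.25804836e-03, -6.06358194e+01, -3.42817497e+01,  1.16815941e-04,
        3.79696896e-03, -1.85651942e-05]), 'eef_pos': array([ 184.43805352, -596.72947247,  252.62968797]), 'tcp_rot': array([-3.14029872e+00,  1.85651311e-06,  2.99793388e-01]), 'contact_force': array([ 0.62096163, -0.21658325, -0.36783348]), 'wrist_torque': array([-0.02134162, -0.01218349, -0.01678053]), 'grasp_force': 0.0, 'opening': 0.9981577490562712}
```

View pics/top0.png

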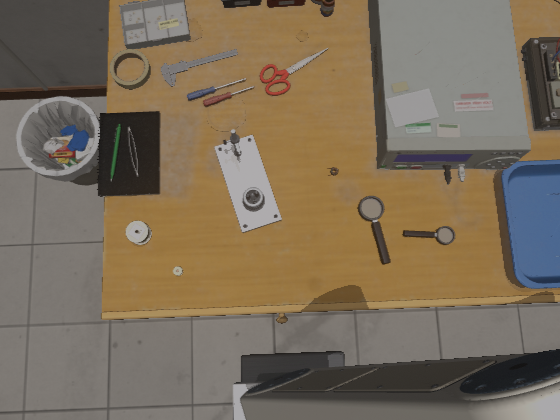

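View pics/side0.png

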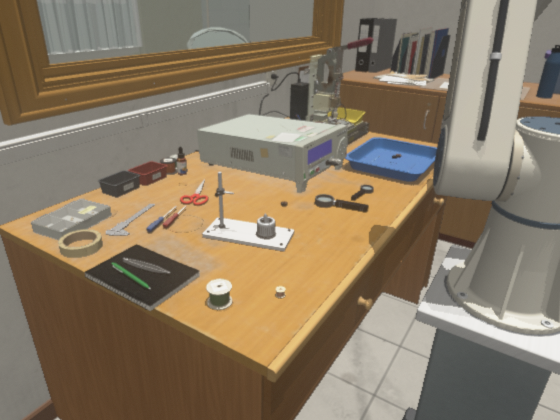

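The top view shows the fixture with its chuck at about (253,198) and post at (236,140). There are two loupes: A has its lens at (371,209) and handle end at (381,262). B has its lens at (445,235) and handle end at (404,234). A looks larger, and I'll confirm that by measuring and in a crop.

Run:
```python
from h import *
import pickle
t=pickle.load(open("top.pkl","rb")); s=pickle.load(open("side.pkl","rb"))
a=t["pixels"][120:280,200:470][:,:,::-1]
b=s["pixels"][160:250,190:400][:,:,::-1]
A=cv2.resize(a,(800,474),interpolation=cv2.INTER_CUBIC)
cv2.imwrite("pics/topcrop.png",A)
cv2.imwrite("pics/sidecrop.png",cv2.resize(s["pixels"][165:250,195:300][:,:,::-1],None,fx=7,fy=7,interpolation=cv2.INTER_CUBIC))
# loupes: dark masks
P=cloud(t)
im=t["pixels"].astype(int); dark=((im.max(2)<75)).astype(np.uint8)
n,l,st,c=cv2.connectedComponentsWithStats(dark)
for i in range(1,n):
    x,y,w,h,ar=st[i]
    if ar>60 and 190<x<480 and 120<y<290: 
        v,u=np.where(l==i); pts=np.array([ray(t,uu,vv,20) for uu,vv in zip(u,v)])
        rr=cv2.minAreaRect(pts[:,:2].astype(np.float32)); print(st[i],c[i],rr,"z",np.nanmedian(P[l==i][:,2]))
# white plate
pl=((im.min(2)>165)).astype(np.uint8); n,l,st,c=cv2.connectedComponentsWithStats(pl)
for i in range(1,n):
    x,y,w,h,ar=st[i]
    if ar>300 and 200<x<300 and y>100:
        v,u=np.where(l==i); pts=np.array([ray(t,uu,vv,12) for uu,vv in zip(u,v)]); print("plate",st[i],cv2.minAreaRect(pts[:,:2].astype(np.float32)))
# cloud points of sleeve/post
Q=np.concatenate([P[100:220,210:290].reshape(-1,3)]); 
for lo,hi in((45,62),(62,80),(80,180)):
    m=(Q[:,2]>lo)&(Q[:,2]<hi); print(lo,m.sum(),np.round(np.c_[Q[m].min(0),np.median(Q[m],0),Q[m].max(0)],0).tolist())
S=cloud(s)[160:250,190:300]
for lo,hi in((46,62),(62,90),(90,200)):
    m=(S[...,2]>lo)&(S[...,2]<hi); q=S[m]; print("side",lo,m.sum(),np.round(np.c_[q.min(0),np.median(q,0),q.max(0)],0).tolist())
```

```text
[473 158  44  11 257] [496.24513619 163.51750973] ((632.1436157226562, -484.6065673828125), (23.988990783691406, 106.22322082519531), 3.0897626876831055) z 85.0856307981926
[442 163  10  21 109] [446.69724771 172.0733945 ] ((614.7823486328125, -365.16033935546875), (21.566814422607422, 48.846290588378906), 79.36355590820312) z 71.71005708182747
[358 204  32  60 376] [377.80053191 238.6143617 ] ((478.2091979980469, -184.7239990234375), (151.8253173828125, 32.91753387451172), 20.033138275146484) z 16.91794686375556
[403 231  43  14 208] [420.90865385 234.55288462] ((466.94403076171875, -299.1849060058594), (100.60536193847656, 23.62922477722168), 75.62609100341797) z 12.149332405070254
plate [ 215  135   66   97 2773] ((612.9825439453125, 112.88926696777344), (221.94039916992188, 96.03861236572266), 16.288063049316406)
45 208 [[545.0, 567.0, 684.0], [77.0, 98.0, 137.0], [45.0, 53.0, 62.0]]
62 19 [[566.0, 570.0, 687.0], [90.0, 100.0, 138.0], [63.0, 68.0, 78.0]]
80 157 [[652.0, 683.0, 697.0], [122.0, 132.0, 159.0], [109.0, 122.0, 174.0]]
side 46 472 [[542.0, 700.0, 952.0], [-213.0, -201.0, 139.0], [46.0, 53.0, 62.0]]
side 62 424 [[563.0, 716.0, 879.0], [-212.0, -202.0, 139.0], [62.0, 74.0, 90.0]]
side 90 307 [[638.0, 682.0, 755.0], [-207.0, 130.0, 159.0], [90.0, 112.0, 171.0]]
```

View pics/topcrop.png

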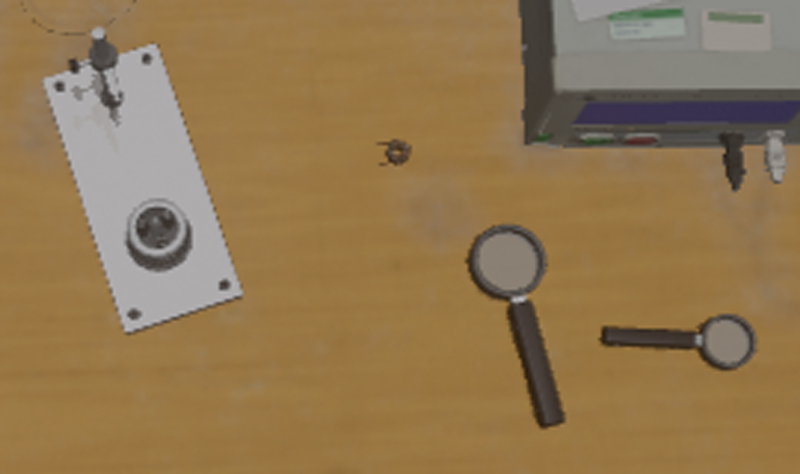

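View pics/sidecrop.png

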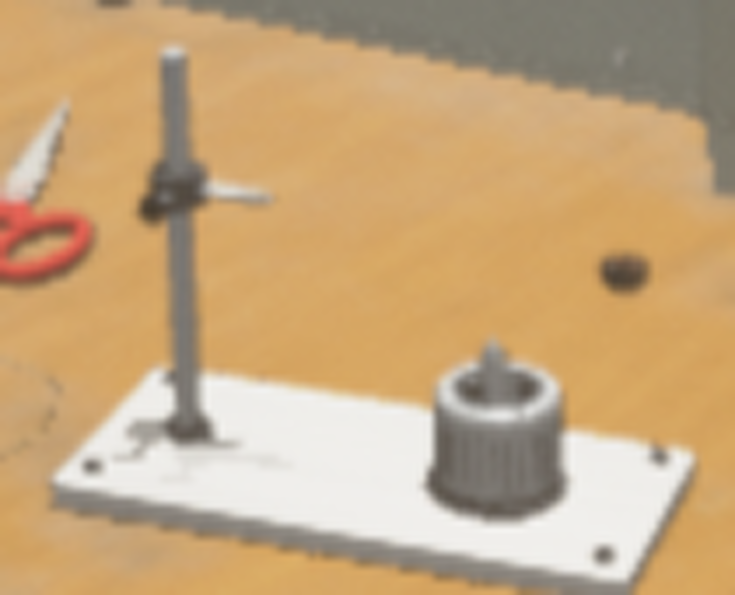

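The crops confirm it: A's lens is about 76 px across in the enlarged top crop, or about 60 mm, against about 44 mm for B. So loupe A is the one needed. In the side crop the pointer tip is at (268,198), which is pixel (233.3,193.3), and the bit tip is at (491,343), which is pixel (265.1,214).

Run:
```python
from h import *
import pickle
t=pickle.load(open("top.pkl","rb")); s=pickle.load(open("side.pkl","rb"))
ang=np.radians(16.29); ex=np.array([np.cos(ang),np.sin(ang),0]); 
c=np.array([612.98,112.89,0])-47.5*ex; print("chuck from plate",c,"post",c+125*ex)
# plate from side view
im=s["pixels"].astype(int); pl=((im.min(2)>150)).astype(np.uint8); n,l,st,_=cv2.connectedComponentsWithStats(pl)
i=l[238,230]; v,u=np.where(l==i); pts=np.array([ray(s,a,b,12) for a,b in zip(u,v)]); R=cv2.minAreaRect(pts[:,:2].astype(np.float32)); print("side plate",i,R)
F=lambda f,u,v:(cam(f)[3][:3,3],ray(f,u,v,0))
def tri(a,b):
    (o1,p1),(o2,p2)=a,b; d1=(p1-o1)/np.linalg.norm(p1-o1); d2=(p2-o2)/np.linalg.norm(p2-o2)
    k=np.linalg.lstsq(np.c_[d1,-d2],o2-o1,rcond=None)[0]; x,y=o1+k[0]*d1,o2+k[1]*d2; return (x+y)/2,np.linalg.norm(x-y)
# tip
print("bit tip side@74",ray(s,265.1,214,74)," ring top side",ray(s,195+498/7-.4,165+390/7-.4,54))
print("ring top top@54",ray(t,200+158/2.963-.3,120+229/2.963-.3,54))
# pointer: side ray with vertical plane through fixture x axis
for uv in((233.3,193.1),(228,192.3)):
    o,p=F(s,*uv); nrm=np.array([-np.sin(ang),np.cos(ang),0]); k=nrm@(c-o)/(nrm@(p-o)); X=o+k*(p-o); print("pointer",X,"fx",ex@(X-c),"proj top",proj(t,X))
P=cloud(s); 
for uv in((222,191),(226,192),(229,192),(232,193),(233,193),(218,189),(219,175)): print(uv,P[uv[1],uv[0]].round(1))
print("post top side",ray(s,195+174/7,165+52/7,170), "top", ray(t,200+98/2.963,120+34/2.963,170))
# loupe
im=t["pixels"].astype(int); dark=(im.max(2)<90).astype(np.uint8); dark[:222]=0; n,l,st,_=cv2.connectedComponentsWithStats(dark); i=l[240,377]
print(st[i]); v,u=np.where(l==i); pts=np.array([ray(t,a,b,20)[:2] for a,b in zip(u,v)]).astype(np.float32); print("handle",cv2.minAreaRect(pts),cv2.fitLine(pts,cv2.DIST_L2,0,.01,.01).ravel())
print("lens",ray(t,200+508/2.963-.3,120+262/2.963-.3,20))
```

```text
chuck from plate [567.38692251  99.56628862   0.        ] post [687.36870538 134.62868699   0.        ]
side plate 113 ((612.6649169921875, 111.50674438476562), (226.94277954101562, 104.8909683227539), 16.089462280273438)
bit tip side@74 [565.1723928  103.33172816  74.        ]  ring top side [565.50436982  99.55500676  54.        ]
ring top top@54 [566.2575172   97.81710072  54.        ]
pointer [650.44470009 123.83834739 117.7897979 ] fx 86.53165463859379 proj top (np.float64(239.15025391613133), np.float64(154.39092453381414))
pointer [664.47768222 127.93922003 117.88358122] fx 101.15156379798628 proj top (np.float64(237.1492951337177), np.float64(148.43404376163403))
(222, 191) [678.1 135.3 120.7]
(226, 192) [669.1 130.3 118.4]
(229, 192) [663.4 125.1 118. ]
(232, 193) [655.8 122.5 116.2]
(233, 193) [650.7 124.7 118.3]
(218, 189) [692.4 134.1 122.2]
(219, 175) [687.6 133.4 162.1]
post top side [684.19295665 133.67369198 170.        ] top [686.04935405 132.77957643 170.        ]
[371 222  19  43 383]
handle ((453.9324951171875, -193.96934509277344), (101.12265014648438, 21.73586654663086), 10.970711708068848) [ 9.8132408e-01  1.9236186e-01  4.5318979e+02 -1.9413843e+02]
lens [ 535.92640261 -179.80274601   20.        ]
```

Measured positions:

| Item | Position |
|---|---|
| Chuck axis | ≈ (566.5, 99) |
| Pointer height | ≈ 118 |
| Loupe handle middle | ≈ (453.5, -194), yaw ≈ 0.19 |
| Lens | ≈ (536, -180), 84 from the handle middle against the stated 85 |

Now moving above the chuck.

```bash
python3 -m inch '[[0,0,0,1,-0.96,0,0],[0,0,0,1,-0.96,0,0],[0,0,0,1,-0.96,0,0],[0,0,0,1,-0.96,0,0],[0,0,0,1,-0.96,0,0],[0,0,0,1,-0.96,0,0],[0,0,0,1,-0.96,0,0],[0,0,0,1,-0.96,0,0]]'
python3 -m inch '[[0,0,0,1,-0.96,0,0],[0,0,0,1,-0.96,0,0],[0,0,0,1,-0.96,0,0],[0,0,0,1,-0.96,0,0],[0,0,0,1,-0.96,0,0],[0,0,0,1,-0.96,0,0],[0,0,0,1,-0.96,0,0],[0,0,0,1,-0.96,0,0]]'
```

```text
clock: 0.77
eef_pos: [319.3, -352.9, 253.1]
tcp_rot: [-3.141, 0.0, 0.299]
contact_force: [2.1, -0.0, 1.1]
opening: 0.999
grasp_force: 0.0
clock: 1.43
eef_pos: [453.7, -110.4, 253.2]
tcp_rot: [-3.142, 0.0, 0.3]
contact_force: [-0.2, -0.9, 0.2]
opening: 0.999
grasp_force: 0.0
```

```bash
python3 -m inch '[[0,0,0,0.976,-0.96,0,0],[0,0,0,0.976,-0.96,0,0],[0,0,0,0.976,-0.96,0,0],[0,0,0,0.976,-0.96,0,0],[0,0,0,0.976,-0.96,0,0],[0,0,0,0.976,-0.96,0,0],[0,0,0,0.976,-0.96,0,0],[0,0,-0.039,0,0,0.8,0]]'
python3 -m inch '[[0,0,-0.039,0,0,0.8,0],[0,0,-0.039,0,0,0.8,0],[0,0,-0.039,0,0,0.5,0],[0,0,-0.039,0,0,0.5,0],[0,0,-0.039,0,0,0,0],[0,0,-0.039,0,0,0,0],[0,0,-0.039,0,0,0,0],[0,0,-0.039,0,0,0,0]]'
python3 -m inch '[[0,0,-0.039,0,0,0,0],[0,0,-0.039,0,0,0,0],[0,0,0,0,0,0,0],[0,0,0,0,0,0,0]]'
python3 - <<'E'
from h import *
for n in("top","side"):
    f=grab_frame(n)
    save(f,n+"1",(190,110,330,220) if n=="top" else (180,100,320,260),4)
print(r.sense()["eef_pos"])
E
```

```text
clock: 2.1
eef_pos: [571.5, 103.9, 236.2]
tcp_rot: [3.141, -0.008, 0.42]
contact_force: [-0.3, -0.7, 0.9]
opening: 1.0
grasp_force: 0.0
clock: 2.77
eef_pos: [566.6, 98.8, 167.8]
tcp_rot: [-3.141, 0.0, 1.409]
contact_force: [0.2, 0.2, 0.1]
opening: 1.003
grasp_force: 0.0
clock: 3.1
eef_pos: [566.7, 98.8, 168.0]
tcp_rot: [-3.141, 0.0, 1.644]
contact_force: [-0.9, 0.5, -0.3]
opening: 1.003
grasp_force: 0.0
[566.7957429   98.81316547 168.14508072]
```

View pics/side1.png

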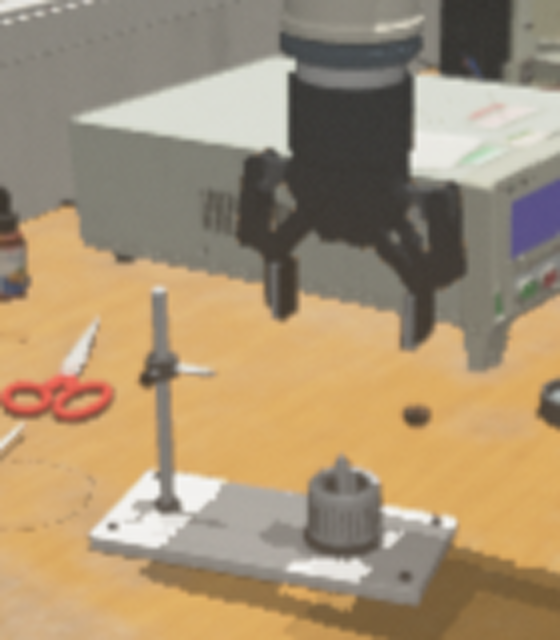

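The side view shows the open fingers straddling the chuck, centred on it (finger midpoint about x=348, chuck about x=345), with the post and pointer clear. Descending and gripping.

```bash
python3 -m inch '[[0,0,0,0,0,0.9,0],[0,0,0,0,0,0.9,0],[0,0,0,0,0,0.9,0],[0,0,0,0,0,0.9,0],[0,0,0,0,0,0.9,0],[0,0,0,0,0,0.5,0],[0,0,0,0,0,0,0],[0,0,0,0,0,0,0.2]]' 50
python3 -m inch '[[0,0,0,0,0,0,0.3],[0,0,0,0,0,0,0.4],[0,0,0,0,0,0,0.5],[0,0,0,0,0,0,0.6],[0,0,0,0,0,0,0.7],[0,0,0,0,0,0,0.7],[0,0,0,0,0,0,0.7],[0,0,0,0,0,0,0.7]]' 50
python3 -c "
from rig import r
s=r.sense();print(s['wrist_torque'],s['qpos'])"
```

```text
clock: 3.87
eef_pos: [566.7, 98.8, 43.1]
tcp_rot: [-3.14, 0.0, 1.646]
contact_force: [0.1, -0.1, 0.5]
opening: 0.883
grasp_force: 0.0
clock: 4.53
eef_pos: [568.8, 99.1, 45.1]
tcp_rot: [3.137, -0.0, 1.647]
contact_force: [1.6, -0.5, 6.2]
opening: 0.535
grasp_force: 51.0
[-0.09603052 -0.21284376 -0.11466997] [ 1.69877257e-01  5.50552306e-01  1.87872737e+00 -2.65680820e-05
  7.08137761e-01  9.35351383e-02]
```

```bash
python3 -m inch '[[0,0,0,0,0.08,0,0.7],[0,0,0.02,0,0,0,0.7],[0,0,0.025,0,0,0,0.7],[0,0,0.025,0,0,0,0.7],[0,0,0.025,0,0,0,0.7],[0,0,0.025,0,0,0,0.7],[0,0,0.025,0,0,0,0.7],[0,0,0,0,0,0,0.7]]' 60
python3 -c "
from rig import r
s=r.sense();print(s['wrist_torque'],s['qpos'])"
```

```text
clock: 5.2
eef_pos: [569.4, 99.0, 45.1]
tcp_rot: [3.14, -0.001, 1.187]
contact_force: [-3.5, -0.7, 12.6]
opening: 0.533
grasp_force: 60.0
[-0.36153908  0.40040032 -0.22843151] [ 1.69613588e-01  5.52135983e-01  1.87543619e+00 -2.07881745e-04
  7.12515555e-01  5.53532745e-01]
```

```bash
python3 -m inch '[[0,0,0.025,0,0,0,0.7],[0,0,0.025,0,0,0,0.7],[0,0,0.025,0,0,0,0.7],[0,0,0.025,0,0,0,0.7],[0,0,0.025,0,0,0,0.7],[0,0,0.025,0,0,0,0.7],[0,0,0.025,0,0,0,0.7],[0,0,0.025,0,0,0,0.7]]' 60
python3 -c "
from rig import r
s=r.sense();print(s['wrist_torque'],s['tcp_rot'])"
python3 -m inch '[[0,0,0.02,0,0,0,0.7],[0,0,0.02,0,0,0,0.7],[0,0,0.02,0,0,0,0.7],[0,0,0.02,0,0,0,0.7],[0,0,0,0,0,0,0.7],[0,0,0,0,0,0,0.7]]' 60
python3 -c "
from rig import r
s=r.sense();print(s['wrist_torque'],s['tcp_rot'])"
```

```text
clock: 5.87
eef_pos: [569.9, 98.6, 45.1]
tcp_rot: [3.14, -0.002, 0.561]
contact_force: [-1.5, -4.6, 11.0]
opening: 0.534
grasp_force: 59.5
[-0.8212546   0.14259963  1.06761529] [ 3.13973954e+00 -1.75744223e-03  5.60827271e-01]
clock: 6.37
eef_pos: [574.5, 99.8, 45.5]
tcp_rot: [3.139, -0.012, 0.316]
contact_force: [15.0, 1.2, -4.9]
opening: 0.535
grasp_force: 97.7
[ 0.3165105  -2.36258727  1.63172462] [ 3.13863021 -0.01162999  0.31601981]
```

```bash
python3 -m inch '[[0,0,0,0,0,0,0.4],[0,0,0,0,0,0,0.2],[0,0,0,0,0,0,0],[0,0,0,0,0,0,0],[0,0,0,0,0,0,0],[0,0,0,0,0,0,0]]'
python3 -m inch '[[0,0,0,0,0,-0.5,0],[0,0,0,0,0,-1,0],[0,0,0,0,0,-1,0],[0,0,0,0,0,-1,0],[0,0,0,0,0,-1,0],[0,0,0,0,0,-1,0],[0,0,0,0,0,0,0]]'
python3 -m inch '[[0,0,0,-0.8,0.97,0,0],[0,0,0,-0.8,0.97,0,0],[0,0,0,-0.8,0.97,0,0],[0,0,0,-0.8,0.97,0,0],[0,0,0,-0.8,0.97,0,0],[0,0,0,-0.8,0.97,0,0],[0,0,0,-0.8,0.97,0,0],[0,0,0,-0.8,0.97,0,0]]'
python3 - <<'E'
from h import *
import pickle
ims=[]
for n,b in(("top",(230,175,275,220)),("side",(245,200,290,245))):
    f=grab_frame(n); pickle.dump(f,open(n+"2.pkl","wb")); o=pickle.load(open(n+".pkl","rb"))
    for g in(o,f): ims.append(cv2.resize(g["pixels"][b[1]:b[3],b[0]:b[2],::-1],(290,290),interpolation=cv2.INTER_CUBIC))
cv2.imwrite("pics/cmp.png",np.vstack([np.hstack(ims[:2]),np.hstack(ims[2:])]))
E
```

```text
clock: 6.87
eef_pos: [568.6, 98.9, 43.3]
tcp_rot: [-3.142, 0.0, 0.312]
contact_force: [0.8, 0.7, 0.0]
opening: 0.997
grasp_force: 0.0
clock: 7.45
eef_pos: [571.5, 99.4, 186.7]
tcp_rot: [3.141, -0.008, 0.312]
contact_force: [1.2, 1.1, 1.1]
opening: 0.998
grasp_force: 0.0
clock: 8.12
eef_pos: [475.3, -136.0, 181.2]
tcp_rot: [3.142, -0.0, 0.313]
contact_force: [0.5, 0.1, 0.2]
opening: 1.0
grasp_force: 0.0
```

View pics/cmp.png

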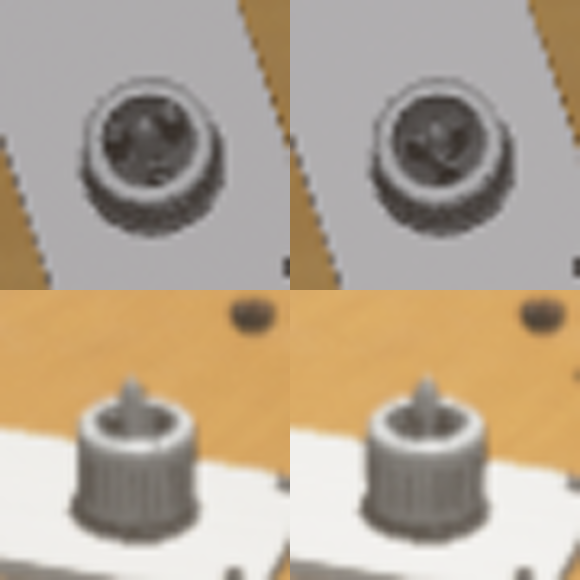

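The jaws have clearly closed onto the bit: in the top pair they went from about (168,112) at the rim in to the bit at (438,132). The torque reached 1.6 N m, but some slip is possible. I'll take a second grip and turn until the torque shows the hard stop.

```bash
python3 -m inch '[[0,0,0,0.8,-0.97,0,0],[0,0,0,0.8,-0.97,0,0],[0,0,0,0.8,-0.97,0,0],[0,0,0,0.8,-0.97,0,0],[0,0,0,0.8,-0.97,0,0],[0,0,0,0.8,-0.97,0,0],[0,0,0,0.8,-0.97,0,0],[0,0,0,0.8,-0.97,0,0]]'
python3 -m inch '[[0,0,-0.03,0,0,0,0],[0,0,-0.03,0,0,0,0],[0,0,-0.03,0,0,0,0],[0,0,-0.03,0,0,0,0],[0,0,-0.03,0,0,0,0],[0,0,0,0,0,0,0],[0,0,0,0,0,1,0],[0,0,0,0,0,1,0]]'
python3 -m inch '[[0,0,0,0,0,1,0],[0,0,0,0,0,1,0],[0,0,0,0,0,1,0],[0,0,0,0,0,0.5,0],[0,0,0,0,0,0,0],[0,0,0,0,0,0,0.2],[0,0,0,0,0,0,0.3],[0,0,0,0,0,0,0.4]]' 90
python3 -m inch '[[0,0,0,0,0,0,0.5],[0,0,0,0,0,0,0.7],[0,0,0,0,0,0,0.7],[0,0,0,0,0,0,0.7],[0,0,0,0,0,0,0.7],[0,0,0,0,0,0,0.7]]' 90
python3 -c "
from rig import r
s=r.sense();print(s['wrist_torque'],s['tcp_rot'])"
```

```text
clock: 8.88
eef_pos: [569.0, 101.2, 181.1]
tcp_rot: [-3.141, -0.0, 0.313]
contact_force: [-0.0, 0.0, -0.7]
opening: 1.0
grasp_force: 0.0
clock: 9.55
eef_pos: [570.1, 99.7, 131.9]
tcp_rot: [3.139, -0.003, 0.78]
contact_force: [1.2, 0.0, -0.4]
opening: 0.999
grasp_force: 0.0
clock: 10.22
eef_pos: [570.0, 99.2, 44.9]
tcp_rot: [3.14, -0.002, 0.783]
contact_force: [0.1, 0.3, 0.5]
opening: 0.611
grasp_force: 0.0
clock: 10.72
eef_pos: [570.1, 99.1, 45.5]
tcp_rot: [3.14, -0.002, 0.783]
contact_force: [-1.8, -0.8, 11.0]
opening: 0.536
grasp_force: 90.3
[-0.22414409  0.25481608  0.04033005] [ 3.13971897e+00 -2.40819210e-03  7.83349883e-01]
```

```bash
python3 -m inch '[[0,0,0.01,0,0,0,0.7],[0,0,0.01,0,0,0,0.7]]' 90
python3 -c "
from rig import r
s=r.sense();print(s['wrist_torque'])"
python3 -m inch '[[0,0,0.01,0,0,0,0.7],[0,0,0.01,0,0,0,0.7]]' 90
python3 -c "
from rig import r
s=r.sense();print(s['wrist_torque'])"
```

```text
clock: 10.88
eef_pos: [569.6, 98.5, 45.5]
tcp_rot: [3.139, -0.0, 0.722]
contact_force: [-5.0, -2.8, 12.9]
opening: 0.535
grasp_force: 90.0
[-0.60118404  0.95761797  1.68743051]
clock: 11.05
eef_pos: [568.3, 97.6, 45.3]
tcp_rot: [3.14, 0.002, 0.66]
contact_force: [-7.8, -13.8, 22.2]
opening: 0.531
grasp_force: 88.6
[-1.90189044  1.35201033  1.09756589]
```

```bash
for i in 1; do python3 -m inch '[[0,0,0,0,0,0,0.8],[0,0,0,0,0,0,0.8],[0,0,0,0,0,0,0.8]]' 120; python3 -c "
from rig import r
s=r.sense();print(s['wrist_torque'])"
python3 -m inch '[[0,0,0.01,0,0,0,0.8],[0,0,0.01,0,0,0,0.8],[0,0,0.01,0,0,0,0.8]]' 120
python3 -c "
from rig import r
s=r.sense();print(s['wrist_torque'])"
python3 -m inch '[[0,0,0.01,0,0,0,0.8],[0,0,0.01,0,0,0,0.8],[0,0,0.01,0,0,0,0.8],[0,0,0,0,0,0,0.8]]' 120
python3 -c "
from rig import r
s=r.sense();print(s['wrist_torque'])"; done
```

```text
clock: 11.3
eef_pos: [568.3, 97.5, 45.5]
tcp_rot: [3.14, 0.002, 0.66]
contact_force: [-8.3, -9.7, 19.7]
opening: 0.526
grasp_force: 119.8
[-1.56755582  1.56949928  0.87803635]
clock: 11.55
eef_pos: [569.2, 98.1, 45.5]
tcp_rot: [3.139, -0.0, 0.566]
contact_force: [-3.2, -3.1, 4.6]
opening: 0.52
grasp_force: 121.8
[-0.62935094  0.8955644   1.39365859]
clock: 11.88
eef_pos: [569.9, 98.5, 45.5]
tcp_rot: [3.139, -0.002, 0.473]
contact_force: [-2.7, -5.6, 11.1]
opening: 0.521
grasp_force: 127.3
[-0.85231017  0.41701305  1.62935557]
```

The pads now slip on the sleeve at 10 times the free torque, well past 1.3 rad of tool travel, so the chuck is tight. Releasing and going to the loupe.

```bash
python3 -m inch '[[0,0,0,0,0,0,0.4],[0,0,0,0,0,0,0.2],[0,0,0,0,0,0,0],[0,0,0,0,0,0,0],[0,0,0,0,0,0,0],[0,0,0,0,0,0,0],[0,0,0,0,0,-0.5,0],[0,0,0,0,0,-1,0]]' 40
python3 -m inch '[[0,0,0,0,0,-1,0],[0,0,0,0,0,-1,0],[0,0,0,0,0,-1,0],[0,0,0,0,0,-1,0],[0,0,0.03,0,0,0,0],[0,0,0.03,0,0,0,0],[0,0,0.03,0,0,0,0],[0,0,0,0,0,0,0]]'
python3 -m inch '[[0,0,0,-0.615,0.966,0,0],[0,0,0,-0.615,0.966,0,0],[0,0,0,-0.615,0.966,0,0],[0,0,0,-0.615,0.966,0,0],[0,0,0,-0.615,0.966,0,0],[0,0,0,-0.615,0.966,0,0]]'
python3 -m inch '[[0,0,0,-0.615,0.966,0,0],[0,0,0,-0.615,0.966,0,0],[0,0,0,-0.615,0.966,0,0],[0,0,0,-0.615,0.966,0,0],[0,0,0,-0.615,0.966,0,0],[0,0,0,0,0,0,0],[0,0,0,0,0,0,0]]'
python3 - <<'E'
from h import *
f=grab_frame("side"); save(f,"side3",(280,100,420,250),4)
g=grab_frame("top"); import pickle; pickle.dump(g,open("top3.pkl","wb")); pickle.dump(f,open("side3.pkl","wb"))
print(r.sense()["eef_pos"],r.sense()["tcp_rot"])
E
```

```text
clock: 12.55
eef_pos: [566.9, 98.6, 79.3]
tcp_rot: [-3.14, 0.005, 0.469]
contact_force: [-1.2, 0.2, -0.1]
opening: 1.0
grasp_force: 0.0
clock: 13.22
eef_pos: [568.9, 99.0, 181.9]
tcp_rot: [-3.142, -0.001, 0.182]
contact_force: [0.1, -0.1, -0.1]
opening: 1.003
grasp_force: 0.0
clock: 13.72
eef_pos: [504.4, -61.6, 181.3]
tcp_rot: [3.142, -0.0, 0.191]
contact_force: [0.5, -1.1, 0.4]
opening: 0.999
grasp_force: 0.0
clock: 14.3
eef_pos: [451.5, -194.5, 181.2]
tcp_rot: [3.142, -0.0, 0.187]
contact_force: [0.5, 1.1, -0.5]
opening: 0.999
grasp_force: 0.0
[ 452.12294237 -193.18480743  181.03237536] [-3.14141185e+00 -2.68102932e-04  1.87803640e-01]
```

View pics/side3.png

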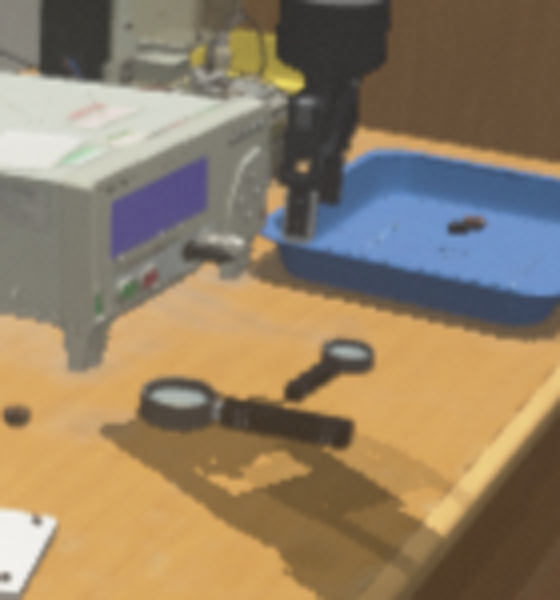

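The view shows the open gripper above the big loupe, whose handle runs (225,410)–(350,430) in the crop; the small loupe lies behind it. Checking clearances and the handle centre before I descend.

Run:
```python
from h import *
import pickle
f=pickle.load(open("side3.pkl","rb"));t=pickle.load(open("top.pkl","rb"))
im=f["pixels"].astype(int); d=(im.max(2)<60).astype(np.uint8); 
print("handle centre px predicted",proj(f,(453.5,-194,20)))
for a in((225,400),(350,428)): print(ray(f,280+a[0]/4,100+a[1]/4,20).round(1))
for p in((403,233),(403,237)): print("B end",ray(t,*p,14).round(1))
y=.188; x=np.array([np.cos(y),np.sin(y)]); n=np.array([-np.sin(y),np.cos(y)])
for p in((403,233),(403,237)): q=ray(t,*p,14)[:2]-[453.5,-194]; print("in loupe frame",q@x,q@n)
```

```text
handle centre px predicted (np.float64(350.7738230954256), np.float64(203.0054983413818))
[ 499.  -187.9   20. ]
[ 401.2 -197.4   20. ]
B end [ 474.5 -251.3   14. ]
B end [ 465.  -250.4   14. ]
in loupe frame 9.942109980728077 -60.18011388779824
in loupe frame 0.7852544900118835 -57.58264018080411
```

```bash
python3 -m inch '[[0,0,0,0,0,0,0.45],[0,0,0,0,0,0,0.45],[0,0,0,0,0,0,0.45],[0,0,0,0,0,0,0.45],[0,0,0,0,0,0.9,0.45],[0,0,0,0,0,0.9,0.45],[0,0,0,0,0,0.9,0.45],[0,0,0,0,0,0.9,0.45]]' 40
python3 -m inch '[[0,0,0,0,0,0.9,0.45],[0,0,0,0,0,0.9,0.45],[0,0,0,0,0,0.5,0.45],[0,0,0,0,0,0.3,0.45],[0,0,0,0,0,0,0.45],[0,0,0,0,0,0,0.45]]' 40
```

```text
clock: 15.07
eef_pos: [452.3, -193.2, 90.0]
tcp_rot: [3.141, -0.001, 0.187]
contact_force: [0.5, -1.1, -0.9]
opening: 0.553
grasp_force: 0.0
clock: 15.57
eef_pos: [452.2, -193.3, 25.9]
tcp_rot: [-3.141, 0.0, 0.187]
contact_force: [0.4, 0.1, -0.1]
opening: 0.55
grasp_force: 0.0
```

```bash
python3 -m inch '[[0,0,0,0,0,0,0.6],[0,0,0,0,0,0,0.7],[0,0,0,0,0,0,0.8],[0,0,0,0,0,0,0.9],[0,0,0,0,0,0,1],[0,0,0,0,0,0,1],[0,0,0,0,0,0,1],[0,0,0,0,0,0,1]]' 40
python3 -m inch '[[0,0,0,0,0,-0.3,1],[0,0,0,0,0,-0.6,1],[0,0,0,0,0,-1,1],[0,0,0,0,0,-1,1],[0,0,0,0,0,-1,1],[0,0,0,0,0,-1,1],[0,0,0,0,0,0,1],[0,0,0,0,0,0,1]]' 60
```

```text
clock: 16.23
eef_pos: [452.9, -193.9, 26.9]
tcp_rot: [3.14, -0.002, 0.186]
contact_force: [-0.7, 0.2, 6.5]
opening: 0.198
grasp_force: 39.0
clock: 16.9
eef_pos: [452.8, -193.8, 150.1]
tcp_rot: [3.14, -0.003, 0.187]
contact_force: [-0.4, 0.4, -1.4]
opening: 0.192
grasp_force: 58.7
```

The loupe is up. Next I'll measure the lens centre and level relative to the TCP, and refine the pointer height.

Run:
```python
from h import *
import pickle
t=grab_frame("top"); s=grab_frame("side"); pickle.dump((t,s),open("lift.pkl","wb")); q=r.sense(); print(q["eef_pos"],q["tcp_rot"])
e=q["eef_pos"]; y=q["tcp_rot"][2]; ax=np.array([np.cos(y),np.sin(y),0]); n=np.array([-np.sin(y),np.cos(y),0])
for nm,f in(("top",t),("side",s)):
    P=cloud(f); L=P-e; a=L@ax; b=L@n; z=P[...,2]
    for lo,hi in((20,50),(50,85),(85,120)):
        m=(a>lo)&(a<hi)&(abs(b)<40)&(z>105)&(z<165); print(nm,lo,m.sum(),"b",np.percentile(b[m],[2,50,98]).round(1) if m.any() else"","z",np.percentile(z[m],[5,50,95]).round(1) if m.any() else "")
    m=(a>45)&(a<130)&(abs(b)<40)&(z>105)&(z<165)
    mm=m.astype(np.uint8); v,u=np.where(m); print(nm,"px",u.min(),u.max(),v.min(),v.max())
    # lens/ring outline: dark-ring + lens mask by depth, ray-cast centre onto top plane of loupe
    zt=e[2]-26.9+20; c=cv2.minEnclosingCircle(np.array([ray(f,uu,vv,zt)[:2] for uu,vv in zip(u,v)],np.float32)[:,None]); C=np.array([*c[0],zt])-e
    print(nm,"circle",c,"a,b",C@ax,C@n)
    save(f,nm+"4",(u.min()-40,v.min()-40,u.max()+40,v.max()+40),4)
# pointer height: side image from several frames, rows of pointer; reference post top & plate
s0=pickle.load(open("side.pkl","rb"))
print("post proj: z170",proj(s0,(688,134,170)),"z12",proj(s0,(688,134,12)),"tip",proj(s0,(651,123.5,118)), "chuck tip",proj(s0,(568,99,74)))
g=cv2.cvtColor(s0["pixels"],cv2.COLOR_RGB2GRAY).astype(int)
print(g[164:182,219:222].T.tolist()); print("ptr cols 226..234 rows 187..198"); print(g[187:199,225:236].T)
```

```text
[ 451.43695576 -193.20651227  147.95858768] [-3.14126475e+00  5.30414511e-04  1.86751971e-01]
top 20 63 b [-4.3  6.4  9.4] z [128.6 139.9 143.9]
top 50 263 b [-19.3   4.7  27.9] z [127.8 133.9 143.1]
top 85 343 b [-25.7  -1.   27.8] z [130.  134.3 143.6]
top px 365 392 183 217
top circle ((529.6180419921875, -177.1165313720703), 37.54658889770508) a,b 79.80911033019298 1.294464480646425
side 20 77 b [-3.9  8.3 12.9] z [124.2 135.7 142.4]
side 50 124 b [-26.   15.3  30.6] z [124.  134.3 141.9]
side 85 110 b [-27.2   1.9  29.4] z [124.6 134.6 141.5]
side px 317 340 158 170
side circle ((526.0564575195312, -156.70333862304688), 53.33128356933594) a,b 80.09953633922638 22.013995722880793
post proj: z170 (np.float64(218.608472808567), np.float64(172.14351954767642)) z12 (np.float64(220.89633540482197), np.float64(226.7522463577576)) tip (np.float64(233.20832343596211), np.float64(192.92984116406438)) chuck tip (np.float64(265.13616750730205), np.float64(213.08442647864607))
[[122, 140, 175, 178, 178, 178, 174, 189, 203, 151, 121, 118, 118, 119, 119, 118, 119, 119], [120, 140, 173, 179, 179, 178, 174, 187, 197, 146, 124, 123, 122, 121, 122, 121, 123, 123], [120, 137, 166, 178, 180, 177, 174, 177, 178, 143, 138, 139, 139, 137, 135, 132, 131, 130]]
ptr cols 226..234 rows 187..198
[[175 174 176 185 203 189 161 172 178 176 175 175]
 [175 176 177 186 206 209 162 176 178 176 175 176]
 [174 175 177 182 202 212 160 176 178 176 176 175]
 [175 176 176 180 199 210 158 175 177 177 176 175]
 [176 176 177 177 191 202 155 170 177 177 177 176]
 [176 176 175 176 188 197 156 161 176 177 177 175]
 [175 175 176 177 188 194 158 160 175 176 176 175]
 [176 175 175 178 184 185 156 161 176 176 175 174]
 [174 175 176 179 182 181 168 168 176 176 176 174]
 [173 175 176 179 180 176 168 175 176 176 175 173]
 [174 176 177 180 180 179 176 176 176 175 173 172]]
```

```bash
cat > meas.py <<'E'
from h import *
import sys
N=int(sys.argv[1]); ang=np.radians(16.2); ex=np.array([np.cos(ang),np.sin(ang),0]); ey=np.array([-ex[1],ex[0],0]); c=np.array([567.5,99,0])
for nm in("side","top"):
    fs=[grab_frame(nm) for _ in range(N)]; f=fs[0]
    Z=np.stack([g["z_map"] for g in fs]); Z[Z<=0]=np.nan; sd=np.nanmedian(np.nanstd(Z,0)); f["z_map"]=np.nan_to_num(np.nanmean(Z,0))
    P=cloud(f); X=(P-c)@ex; Y=(P-c)@ey; z=P[...,2]; print(nm,"temporal sd",sd.round(2))
    def rep(k,m):
        q=z[m]; print("  ",k,m.sum(),"z",np.round([q.mean(),np.median(q),q.std(),*np.percentile(q,[10,90])],1),"X,Y",np.median(X[m]).round(1),np.median(Y[m]).round(1))
    rep("pointer",(X>84)&(X<112)&(abs(Y)<9)&(z>108)&(z<150))
    rep("plate",(X>-60)&(X<110)&(abs(Y)<45)&(np.hypot(X,Y)>45)&(abs(z-12)<8))
    rep("sleevetop",(np.hypot(X,Y)<26)&(abs(z-54)<5))
    rep("posttop",(abs(X-125)<9)&(abs(Y)<9)&(z>160))
    m=(X>84)&(X<112)&(abs(Y)<9)&(z>108)&(z<150); v,u=np.where(m); print(np.c_[u,v,X[m],Y[m],z[m]].round(1).tolist())
q=r.sense(); print(q["eef_pos"],q["tcp_rot"])
E
python3 meas.py 4
```

```text
side temporal sd 1.67
   pointer 18 z [117.6 117.9   0.9 116.7 118.4] X,Y 99.8 0.9
   plate 607 z [12.  12.   0.7 11.3 12.7] X,Y 60.2 4.6
   sleevetop 107 z [52.7 53.1  1.8 50.3 54.5] X,Y -3.7 5.6
   posttop 20 z [165.9 166.4   3.5 160.8 170. ] X,Y 122.4 2.1
[[225.0, 191.0, 111.6, -4.3, 117.9], [224.0, 192.0, 111.5, 2.7, 118.1], [225.0, 192.0, 109.0, 1.9, 118.1], [226.0, 192.0, 105.7, 3.2, 119.1], [227.0, 192.0, 104.1, 0.5, 118.2], [228.0, 192.0, 101.7, -0.6, 118.1], [229.0, 192.0, 99.0, -0.7, 118.4], [230.0, 192.0, 96.6, -1.5, 118.5], [231.0, 192.0, 94.6, -3.5, 117.9], [232.0, 192.0, 92.0, -3.8, 118.2], [226.0, 193.0, 106.6, 1.3, 115.3], [227.0, 193.0, 102.9, 3.3, 116.7], [228.0, 193.0, 100.6, 2.4, 116.7], [229.0, 193.0, 98.1, 1.6, 116.7], [230.0, 193.0, 94.8, 2.9, 117.8], [231.0, 193.0, 92.6, 1.6, 117.5], [232.0, 193.0, 90.8, -0.8, 116.8], [233.0, 193.0, 87.7, 0.1, 117.6]]
top temporal sd 2.12
   pointer 29 z [117.2 117.5   1.3 115.9 118.4] X,Y 100.9 -0.7
   plate 1497 z [11.  11.   1.4  9.3 12.7] X,Y 59.1 0.0
   sleevetop 168 z [52.7 52.6  1.8 50.5 54.4] X,Y -0.4 0.8
   posttop 23
[... 607 characters left out ...]
.4, 115.6], [238.0, 149.0, 99.5, -0.7, 117.3], [239.0, 149.0, 98.7, -2.8, 117.5], [237.0, 150.0, 98.2, 2.1, 116.8], [238.0, 150.0, 97.0, 0.1, 118.2], [239.0, 150.0, 96.3, -2.1, 118.2], [237.0, 151.0, 96.2, 2.8, 116.0], [238.0, 151.0, 94.7, 0.8, 118.5], [239.0, 151.0, 94.2, -1.4, 117.9], [240.0, 151.0, 93.5, -3.5, 117.8], [239.0, 152.0, 92.5, -0.7, 116.1], [239.0, 153.0, 89.9, 0.0, 117.5], [240.0, 153.0, 89.1, -2.1, 117.5], [239.0, 154.0, 88.7, 0.6, 114.2]]
  var = nanvar(a, axis=axis, dtype=dtype, out=out, ddof=ddof,
meas.py:6: RuntimeWarning: Mean of empty slice
  Z=np.stack([g["z_map"] for g in fs]); Z[Z<=0]=np.nan; sd=np.nanmedian(np.nanstd(Z,0)); f["z_map"]=np.nan_to_num(np.nanmean(Z,0))
```

Pointer top face is ≈118.3 in both cameras, corrected against the plate's 12 mm, so mid-thickness is ≈116.9. The grip readings put the chuck at ≈ (569.8, 98.9) in the robot frame. Moving the lens over it.

```bash
python3 -m inch '[[0,0,0,0.243,-0.757,0,1],[0,0,0,0.243,-0.757,0,1],[0,0,0,0.243,-0.757,0,1],[0,0,0,0.243,-0.757,0,1],[0,0,0,0.243,-0.757,0,1],[0,0,0,0.243,-0.757,0,1],[0,0,0,0.243,-0.757,0,1],[0,0,0,0.243,-0.757,0,1]]'
python3 -m inch '[[0,0,0,0.243,-0.757,0,1],[0,0,0,0.243,-0.757,0,1],[0,0,0,0.243,-0.757,0,1],[0,0,0,0.243,-0.757,0,1],[0,0,0,0.243,-0.757,0,1],[0,0,0,0.243,-0.757,0,1],[0,0,0,0,0,0.2,1],[0,0,0,0,0,0.2,1]]'
python3 -m inch '[[0,0,0,0,0,0,1],[0,0,0,0,0,0,1],[0,0,0,0,0,0,1],[0,0,0,0,0,0,1]]'
python3 - <<'E'
from h import *
import pickle
t=grab_frame("top"); s=grab_frame("side"); pickle.dump((t,s),open("over.pkl","wb"))
save(t,"top5",(200,130,320,230),6); save(s,"side5",(200,150,310,240),7)
q=r.sense(); print(q["eef_pos"],q["tcp_rot"],q["grasp_force"])
E
```

```text
clock: 18.07
eef_pos: [471.6, -34.7, 148.1]
tcp_rot: [-3.141, 0.0, 0.187]
contact_force: [1.3, 0.1, -0.8]
opening: 0.192
grasp_force: 58.7
clock: 18.73
eef_pos: [486.6, 83.4, 138.0]
tcp_rot: [3.141, -0.0, 0.189]
contact_force: [0.1, -1.9, -1.9]
opening: 0.194
grasp_force: 58.8
clock: 19.07
eef_pos: [486.4, 82.1, 138.4]
tcp_rot: [3.142, -0.0, 0.186]
contact_force: [-0.5, -0.1, -1.6]
opening: 0.191
grasp_force: 58.8
[486.52516229  82.25003354 138.45148888] [ 3.14157515e+00 -2.76145306e-04  1.85971810e-01] 58.76414895057678
```

View pics/top5.png

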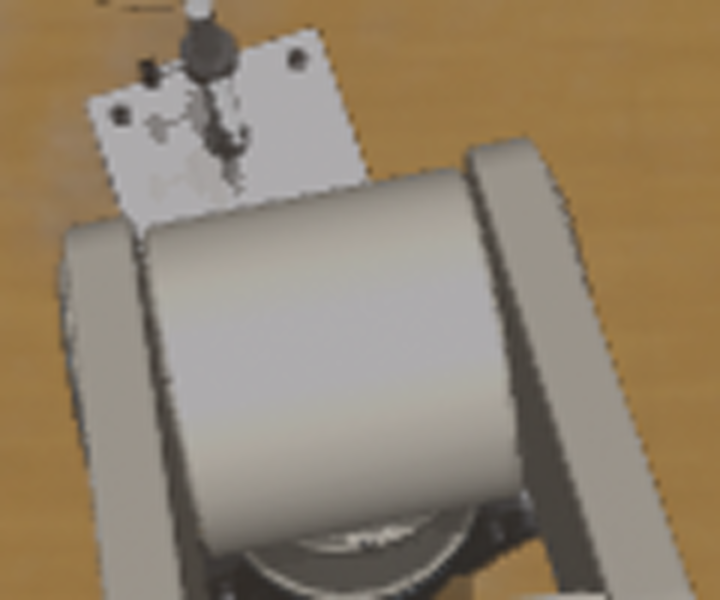

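View pics/side5.png

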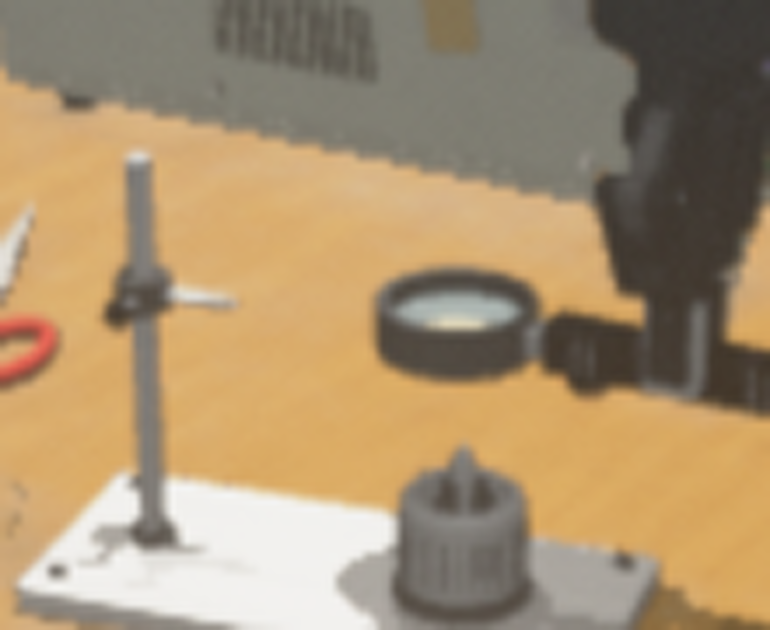

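The top camera is blocked by the forearm. The side view shows the ring over the bit: ring centre column ≈459, bit tip 462, sleeve centre 463, with the pointer tip at (235,301). Now quantifying this with the side frame and with the earlier lift frames.

Run:
```python
from h import *
import pickle
t,s=pickle.load(open("lift.pkl","rb")); t2,s2=pickle.load(open("over.pkl","rb"))
def ring(f,box,zc):
    x0,y0,x1,y1=box; im=cv2.resize(f["pixels"][y0:y1,x0:x1],None,fx=8,fy=8,interpolation=cv2.INTER_CUBIC).astype(int)
    d=((im[...,0]-im[...,2]<40)).astype(np.uint8)   # not wood
    d=cv2.morphologyEx(d,cv2.MORPH_OPEN,np.ones((41,41)))  # drops ferrule/handle thinner than 5 px
    cs,_=cv2.findContours(d,cv2.RETR_EXTERNAL,cv2.CHAIN_APPROX_NONE); c=max(cs,key=cv2.contourArea)
    x,y,w,h=cv2.boundingRect(c); e=cv2.fitEllipse(c); g=lambda u,v:((u+.5)/8-.5+x0,(v+.5)/8-.5+y0)
    cb=g(x+w/2,y+h/2); print("bbox c",np.round(cb,2),"wh",w/8,h/8,"ell c",np.round(g(*e[0]),2),np.round(np.array(e[1])/8,1),"->",ray(f,*cb,zc).round(1)); return cb
y=.187; ax=np.array([np.cos(y),np.sin(y),0]); n=np.array([-np.sin(y),np.cos(y),0])
e=np.array([451.6,-193.3,148.0]); zl=148-16.9
for f,b in((t,(355,170,402,215)),(s,(300,145,345,185))):
    cb=ring(f,b,zl); C=ray(f,*cb,zl)-e; print("   a,b",(C@ax).round(1),(C@n).round(1))
e2=np.array([486.5,82.3,138.3]); zl2=138.3-16.9
cb=ring(s2,(250,183,279,208),zl2); C=ray(s2,*cb,zl2)-e2; print("   a,b",(C@ax).round(1),(C@n).round(1))
print("predicted px of lens at a=85",proj(s2,e2+[0,0,-16.9]+85*ax))
# chuck in side cam: bit tip
print("tip@74 from px",ray(s2,200+462/7-.43,150+447/7-.43,74).round(1),"sleeve top",ray(s2,200+463/7-.43,150+490/7-.43,54).round(1))
P=cloud(s2); L=P-e2; a=L@ax;b=L@n; z=P[...,2]
for lo,hi in((20,50),(52,70),(70,100),(100,118)):
    m=(a>lo)&(a<hi)&(abs(b)<33)&(z>100)&(z<140); print(lo,hi,m.sum(),np.percentile(z[m],[10,50,90,97]).round(1),a[m].mean().round(1),b[m].mean().round(1))
```

```text
bbox c [383.44 194.56] wh 36.25 40.0 ell c [387.14 197.96] [35.1 43. ] -> [ 543.1 -187.2  131.1]
   a,b 91.0 -11.0
bbox c [322.06 164.56] wh 45.0 40.0 ell c [318.78 160.4 ] [37.2 55.5] -> [ 545.7 -167.4  131.1]
   a,b 97.3 7.9
bbox c [266.19 195.75] wh 24.75 15.125 ell c [265.43 195.83] [15.4 25.9] -> [568.1  94.9 121.4]
   a,b 82.5 -2.7
predicted px of lens at a=85 (np.float64(264.8484657214828), np.float64(195.98897354059605))
tip@74 from px [566. 100.  74.] sleeve top [567.9  96.2  54. ]
20 50 104 [115.4 125.9 131.8 132.2] 34.2 6.1
52 70 92 [114.  123.1 131.5 132.5] 61.3 10.3
70 100 186 [116.4 123.6 130.5 131.5] 84.7 4.9
100 118 60 [120.3 126.2 131.  132. ] 105.6 -1.2
```

```bash
python3 -m inch '[[0,0,0,-0.08,-0.05,0.19,1],[0,0,0,0,0,0,1],[0,0,0,0,0,0,1],[0,0,0,0,0,0,1]]'
python3 - <<'E'
from h import *
import pickle
fs=[grab_frame("side") for _ in range(4)]; f=fs[0]; q=r.sense(); print(q["eef_pos"],q["tcp_rot"])
G=np.mean([cv2.cvtColor(g["pixels"],cv2.COLOR_RGB2GRAY) for g in fs],0)
def cross(p,th): # subpixel crossings
    i=np.where((p[:-1]-th)*(p[1:]-th)<0)[0]; return [(k+(p[k]-th)/(p[k]-p[k+1])).round(2) for k in i]
for v in range(190,206): print(v,[x+245 for x in cross(G[v,245:285],100)])
for u in range(262,269): print(u,[x+180 for x in cross(G[180:215,u],100)])
print("sleeve edges");
for v in range(222,236,2): print(v,G[v,252:282].round().astype(int).tolist())
e=q["eef_pos"]; y=q["tcp_rot"][2]; ax=np.array([np.cos(y),np.sin(y),0]); 
for dz in(-6.7,-26.7): # model outline extremes of ring rims for a=85
    c=e+[0,0,dz]+85*ax; pts=np.array([proj(f,c+30*np.array([np.cos(k),np.sin(k),0])) for k in np.linspace(0,6.28,361)]); print(dz,pts.min(0).round(2),pts.max(0).round(2))
for z in(54,20):
    pts=np.array([proj(f,np.array([567,98.7,z])+24*np.array([np.cos(k),np.sin(k),0])) for k in np.linspace(0,6.28,361)]); print("sleeve@567,98.7",z,pts.min(0).round(2),pts.max(0).round(2))
E
```

```text
clock: 19.5
eef_pos: [484.1, 83.5, 133.5]
tcp_rot: [-3.142, 0.0, 0.187]
contact_force: [1.0, -1.1, -1.5]
opening: 0.189
grasp_force: 58.8
[484.31635113  83.59306505 133.60822559] [ 3.14155894e+00 -1.79698877e-04  1.86820106e-01]
190 []
191 [np.float64(261.04), np.float64(271.03)]
192 [np.float64(257.65), np.float64(273.67)]
193 [np.float64(255.98), np.float64(263.82), np.float64(266.81), np.float64(275.2)]
194 [np.float64(255.3), np.float64(258.64), np.float64(271.93), np.float64(275.99)]
195 [np.float64(255.25), np.float64(256.66), np.float64(273.59), np.float64(276.27)]
196 [np.float64(274.41), np.float64(276.43)]
197 [np.float64(254.19), np.float64(255.72), np.float64(274.37), np.float64(276.32), np.float64(279.15999999999997)]
198 [np.float64(254.01), np.float64(257.18), np.float64(272.67), np.float64(275.49), np.float64(277.85)]
199 [np.float64(261.13), np.float64(269.59), np.float64(274.95), np.float64(277.51)]
200 [np.float64(253.99), np.float64(275.25), np.float64(277.18)]
201 [np.float64(254.06), np.float64(275.38), np.float64(277.02)]
202 [np.float64(254.43), np.float64(275
[... 1406 characters left out ...]
6, 105, 101, 101, 108, 100, 103, 133, 164, 168, 166, 167, 169, 169]
230 [181, 177, 170, 165, 144, 100, 104, 114, 111, 114, 116, 108, 119, 116, 118, 108, 103, 104, 100, 102, 108, 98, 105, 134, 164, 168, 167, 166, 166, 166]
232 [168, 168, 167, 153, 108, 96, 103, 113, 108, 113, 114, 108, 118, 114, 117, 108, 107, 105, 104, 104, 107, 98, 96, 111, 152, 166, 168, 167, 166, 167]
234 [168, 168, 167, 151, 101, 85, 96, 108, 113, 116, 117, 113, 120, 118, 119, 116, 117, 112, 113, 106, 101, 90, 81, 92, 122, 144, 160, 167, 167, 167]
-6.7 [253.34 189.56] [277.24 199.44]
-26.7 [253.36 196.62] [277.07 206.78]
sleeve@567,98.7 54 [256.16 215.78] [274.72 224.45]
sleeve@567,98.7 20 [256.16 227.08] [274.47 236.08]
```

The ring's measured centre (265.2,198.2) matches the prediction from the TCP (265.25,198.17). In the same view the sleeve centre shows the lens sitting about 1.8 mm too far, so I'll make a small correction and a last check.

```bash
python3 -m inch '[[0,0,0,-0.07,0.01,0,1],[0,0,0,0,0,0,1],[0,0,0,0,0,0,1],[0,0,0,0,0,0,1],[0,0,0,0,0,0,1],[0,0,0,0,0,0,1]]'
python3 - <<'E'
from h import *
fs=[grab_frame("side") for _ in range(6)]; f=fs[0]; q=r.sense(); e=q["eef_pos"]; print(e,q["tcp_rot"],q["grasp_force"],q["qvel"].round(4))
G=np.mean([cv2.cvtColor(g["pixels"],cv2.COLOR_RGB2GRAY) for g in fs],0)
print("ring row 200-202",[np.interp(-100,-G[v,250:258],range(250,258)).round(2) for v in(200,201)],[np.interp(100,G[v,273:279],range(273,279)).round(2) for v in(195,196)])
print("ring rows",[ (np.interp(-100,-G[186:193,u],range(186,193)).round(2),np.interp(100,G[202:209,u],range(202,209)).round(2)) for u in(264,266)])
# heights: loupe handle/ring top and pointer by depth, averaged, level check along the handle
Z=np.median([g["z_map"] for g in fs],0); f["z_map"]=Z; P=cloud(f); y=q["tcp_rot"][2]; ax=np.array([np.cos(y),np.sin(y),0]); n=np.array([-ax[1],ax[0],0]); L=P-e; a=L@ax; b=L@n; z=P[...,2]
for lo,hi in((-55,-20),(20,45),(55,72),(72,100),(100,118)):
    m=(a>lo)&(a<hi)&(abs(b)<32)&(z>95)&(z<135); print(lo,m.sum(),np.percentile(z[m],[3,50,80,90,97]).round(1) if m.any() else"")
E
```

```text
clock: 20.2
eef_pos: [482.6, 83.0, 133.6]
tcp_rot: [-3.142, -0.0, 0.187]
contact_force: [0.3, 0.6, -0.4]
opening: 0.187
grasp_force: 58.8
[482.56000887  82.98097263 133.55299496] [-3.14157990e+00 -4.57223639e-05  1.86703560e-01] 58.76417577266693 [ 0.0002 -0.0016 -0.001  -0.0009  0.0023 -0.0002]
ring row 200-202 [np.float64(254.84), np.float64(254.85)] [np.float64(273.0), np.float64(273.0)]
ring rows [(np.float64(190.82), np.float64(205.72)), (np.float64(190.81), np.float64(205.78))]
-55 127 [108.7 120.8 126.3 126.6 127. ]
20 90 [108.7 121.1 126.3 126.7 126.9]
55 98 [108.  118.8 125.1 126.1 126.6]
72 171 [108.6 118.7 123.8 125.5 126.3]
100 62 [109.4 120.6 125.5 125.9 126.1]
```

The ring column is now centred on the sleeve axis (≈266.0 against 265.95). The loupe top reads level at ≈126.5, which puts the lens at ≈117 against the pointer's ≈117. It is steady, so I'm handing in.

```bash
python3 -c "
from rig import r
print(r.sign_off())"
```

```text
the job is handed in; nothing more can be done
None
```

I closed the chuck on the bit, let go of it, and handed the job in with the large loupe held level and steady over the point, at about 117 mm to match the pointer. The tight grip is inferred from the gripper slipping at roughly 10 times the free turning torque. The centring rests mainly on the side camera, because the arm blocked the top one. I got no result back from the sign-off.

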